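# Close the mixing pot: find the thread start backward, then screw the lid home

### The arm

A 6-joint arm with a two-finger parallel gripper is mounted at the origin on the work surface. World frame = base frame: x ahead of the robot, y to its left, z up, the work surface at z = 0. Lengths are in mm, angles in degrees, forces in N, time in s.
With the tool pointing down it reaches from about 300 to 850 mm from the base axis. Payload 4.2 kg.
Tool frame: the origin (TCP) lies between the finger pads; the fingertips stand 19 mm ahead of it and the grasp point (between the pads) is the TCP; z points along the fingers, x is the direction in which the jaws open and shut, and the axes are right-handed (so a half turn about z gives the same grasp; the last joint's range is limited). The gripper opens to 91 mm and grips with 3 to 60 N. Pads are 32 mm wide; open, the fingers measure 118 mm over their backs; the gripper's body (76 mm by 178 mm) begins 60 mm behind the grasp point.
Start: joints at [-72.365, 18.312, 89.639, -0, 72.044, -1.146], TCP at [185.131, -544.399, 203.076] pointing down, gripper open.
Joint ranges: [-177.97, 177.97], [-48.28, 115.42], [12.27, 149.76], [-77.06, 257.06], [2.81, 150.46], [-146.56, 146.56]. Speed limits (degrees/s): [147.25, 147.25, 180, 180, 180, 180].

### API

Orientations are given as [roll, pitch, yaw] about the fixed x, y, z axes, in that order (R = Rz(yaw) Ry(pitch) Rx(roll)).
In Python, from workcell import sensors, grab_frame, env gives the robot as it stands.
- The arm moves only by the tool servo_tool, never from a script. Its argument "motion" is one flat list of numbers, 7 for each row, row after row: the shift along the world's x, y, z in mm, then the turn, a rotation vector about the world's x, y, z in rad, then the opening in per cent of the stroke, from 0 (shut) to 100 (fully open). In form: [x, y, z, rx, ry, rz, grip, x, y, z, rx, ry, rz, grip, ...]. A call has 1 to 10 rows; each row shifts and turns the commanded pose from where the row before left it; what a row does not reach is not made up. A row lasts 1/12 s, in which the tool goes at most 41.7 mm and 7.16 degrees, less where a joint would pass 70% of its speed; a pose out of reach is approached as far as the arm can. A call with a gripper value outside its range is refused whole. The fingers move at their own pace and stop on an object; "newtons" is the grip in N (left out, the last holds). Time passes only in rows, so rows that do not move let the fingers close. It gives the time, the measured TCP pose, the force and the opening at its end, in the units of the state.
- sensors.state(): the state, without advancing time (a new reading comes with each control period).
- grab_frame(name): name is "side" or "top" or "wrist"; returns a dict with "image" (420x560x3 uint8, red, green, blue), "depth" (420x560 float32, mm along the optical axis (not along the pixel's ray), 0 where there is no reading), "fx", "fy", "cx", "cy" (pixels), "dist_coeffs" ([k1, k2, p1, p2, k3] as OpenCV has them; the pictures are not rectified), "extrinsics" (4x4, takes a point from camera to world coordinates); the wrist camera has in their place "T_tool_cam" (4x4, takes a point from camera to tool coordinates, whose origin is the TCP and whose axes are the tool frame's). Camera axes: x right, y up, looking along -z (the intrinsics and any distortion apply to the point x, -y, -z); pixel columns grow to the right and rows downward; lengths in mm; the calibration is good to about 2 mm. A picture is of the moment at which its call begins: read the wrist's pose just before it.
- env.job_done(): hands the job in, once; it reports no verdict.
The state is a dict: "time_s": time; "qpos": joint angles; "qvel": joint speeds; "effort": joint torques, N m; "ee_pos": TCP position; "ee_rot": TCP orientation; "force": force on the tool from outside, world axes, zero at the start; "torque": the same for the moment, N m; "gripper_width": finger opening in mm.
Only numpy, scipy, OpenCV 4.12 (cv2) and the standard library are available. Lean on these libraries where they do the work, as an engineer would, in place of code of your own. Each camera call takes 0.05 s, during which the arm holds its last target.

### The job

The lid of the mixing pot, the one with the long cross bar, is sitting loose on top of its thread. Without lifting it off, push the bar round backward (anticlockwise seen from above) until you feel the lid drop a little into the thread start, then turn it forward (clockwise) all the way to its stop, so that the lid is fully home with the bar over the pot's two ears. Leave the other pot and everything else where it is.

Things in the scene. Friction and masses are not known exactly. Their poses are not given: they have to be found in the camera images.
- pot: Aluminium mixing pot bolted to the bench by a dark foot plate (90 x 150 mm): it cannot move. Body 124 mm in diameter, 100 mm tall; above it a narrower threaded neck, hidden in the lid, up to 159 mm. Origin: centre of the underside, on the bench; z up its axis, x towards one of its two ears. Position and yaw vary.
- pot_ear (a point): Top of one of the pot's two small steel ears (26 x 18 x 20 mm), 84 mm above the bench, 74 mm from the axis on the pot's +x; the other is opposite. With the lid home the bar stands over both ears.
- lid: Loose aluminium screw lid, 0.6 kg, 120 mm in diameter, skirt to 54 mm below its origin. Origin: on the axis, at the underside of the 6 mm top plate; z up; x along its steel cross bar (200 mm long, 14 mm wide, top 22 mm above the origin). It starts high, origin 179.5 mm above the bench, three pins lying on top of the thread, turned 0.29 to 0.85 rad anticlockwise (from above) from home.
- bar_end (a point): Top of one end of the lid's bar, 81 mm from the axis on the lid's +x; the other is opposite. Each end overhangs the skirt from 62 to 100 mm off the axis, is 14 mm wide and reaches from 22 mm above to 40 mm below the lid's origin: push it sideways with closed fingers from above (2 to 6 N), or pinch it. The lid stays where it is left.
- thread_start (a point): Where the lid's origin lies once it has dropped into the thread start: on the pot's axis, 169 mm above the bench. Turned backward (anticlockwise) the lid turns level, then falls 10.5 mm by its own weight 1.12 rad from home; a wall stops it 1.6 rad from home. Turned forward before the drop it meets a wall and stays high.
- home (a point): Where the lid's origin lies when home: on the pot's axis, 161 mm above the bench. From the thread start, turning forward (clockwise) takes the lid 8 mm down the thread to a hard stop, where the lid's x axis is parallel to the pot's x axis.
- other_pot: The second, smaller pot: 112 mm in diameter, 132 mm tall with its black round knob; closed, fixed to the bench, a bystander. Origin: centre of the underside. It stands beside the first pot, to its left or its right.
- tape: Yellow roll of tape lying flat, 100 mm in diameter, 25 mm high, bystander; origin under its centre.
- scraper: Scraper lying on the bench between the pots, 200 mm long along its x axis, bystander; origin under its centre.
- brush: Paint brush lying beyond the pots, 190 mm long along its x axis, bystander; origin under its centre.
- cup: Clear mixing cup standing beyond the pots, 86 mm in diameter, 105 mm tall, bystander; origin under its centre.
- cup2: White mixing cup standing at the left, 80 mm in diameter, 95 mm tall, bystander; origin under its centre.
- bottle: White plastic bottle standing at the far left, 72 mm in diameter, 200 mm tall, bystander; origin under its centre.
- sanding_block: Cork sanding block lying at the right, 120 x 65 x 35 mm, bystander; origin under its centre.

How it is judged (in metres and radians):
On the way:
1. turned backward, the lid has dropped into the thread start, still well above home (z of lid in the frame of pot between 0.1645 and 0.1725 m and x of lid in the frame of pot between -0.006 and 0.006 m and y of lid in the frame of pot between -0.006 and 0.006 m), for 0.1 s.
At the end, for the whole second after the job is handed in: The lid is screwed home on its pot: its origin less than 163 mm above the bench (2 mm from home) and within 6 mm of the pot's axis in x and y, its bar parallel to the pot's x axis (over the ears) within 0.2 rad, level within 0.05 rad, released and at rest (z of lid in the frame of pot below 0.163 m and x of lid in the frame of pot between -0.006 and 0.006 m and y of lid in the frame of pot between -0.006 and 0.006 m and angle between the x axis of lid and the x axis of pot, either way round below 0.2 rad and angle between lid's own z axis and vertical below 0.05 rad and linear speed of lid below 0.01 m/s and angular speed of lid below 0.05 rad/s); the robot touches nothing.
It fails at once if the lid is lifted off: more than 9 mm above where it sat at the start (z of lid in the frame of pot above 0.1885 m).
It fails at once if a bystander is moved by more than 30 mm (distance of any of tape, scraper, brush, cup, cup2, bottle, sanding_block from where it was at the start of the episode above 0.03 m).
It fails at once if the other pot is pushed with more than 25 N (contact force between any of the fingers, the arm and other_pot above 25 N).
It also fails if it takes over 48 s, if anything falls off the work surface, if the arm or the gripper's body presses on something with over 40 N, if the wrist force passes 120 N, or if a joint passes its speed limit or range.

## Working session

There is one attempt and no reset: what is moved stays moved. The work goes in short steps, Python scripts to look and compute and a tool call to move; the robot and the scene stay as the last step left them, time stands still between calls to the robot, and variables do not carry over. Pictures are saved under pics/ and viewed, and the job is handed in when it is done.

Besides the shell and the picture viewer there is one more tool, called as name(argument=value, ...), one argument or row to a line, values as JSON. servo_tool: Moves the arm, as the interface text tells. Its arguments: {"type":"object","properties":{"motion":{"type":"array"},"newtons":{"type":"number"}},"required":["motion"]}

```bash
ls; mkdir -p pics; cat > h.py <<'E'
import numpy as np,cv2
from workcell import sensors,grab_frame,env
def save(f,n):
    cv2.imwrite('pics/'+n+'.png',f['image'][:,:,::-1]); np.savez('pics/'+n,**{k:v for k,v in f.items()})
def pts(f,uv,T=None):
    # uv Nx2 ; world points from depth
    T=np.array(f['extrinsics'] if T is None else T,float)
    K=np.array([[f['fx'],0,f['cx']],[0,f['fy'],f['cy']],[0,0,1]],float)
    uv=np.array(uv,float).reshape(-1,2)
    n=cv2.undistortPoints(uv[:,None],K,np.array(f['dist_coeffs'],float))[:,0]
    d=np.array([f['depth'][int(round(v)),int(round(u))] for u,v in uv])
    P=np.c_[n[:,0]*d,-n[:,1]*d,-d,np.ones(len(d))]
    return (P@T.T)[:,:3]
def ray(f,uv,z):
    T=np.array(f['extrinsics'],float)
    K=np.array([[f['fx'],0,f['cx']],[0,f['fy'],f['cy']],[0,0,1]],float)
    n=cv2.undistortPoints(np.array(uv,float).reshape(-1,1,2),K,np.array(f['dist_coeffs'],float))[:,0]
    D=np.c_[n[:,0],-n[:,1],-np.ones(len(n))]@T[:3,:3].T; o=T[:3,3]
    return o+D*((z-o[2])/D[:,2])[:,None]
E
python3 - <<'E'
from h import *
print(sensors.state())
for n in('top','side'):
    f=grab_frame(n); save(f,n+'0'); print(n,f['extrinsics'],f['dist_coeffs'],f['fx'])
E
```

```text
pics
{'time_s': 0.0, 'qpos': array([-7.23662509e+01,  1.83515516e+01,  8.97078519e+01, -4.50779486e-04,
        7.20426392e+01, -1.14773949e+00]), 'qvel': array([-0.0559768 , -0.0044745 ,  0.00426249, -0.10912756,  0.02084482,
       -0.06574054]), 'effort': array([-1.35367109e-04, -4.12454510e+01, -2.31975782e+01,  7.27406982e-02,
        4.56517248e-02, -1.57318050e-04]), 'ee_pos': array([ 184.94687112, -543.88323489,  202.21139387]), 'ee_rot': array([-1.79998385e+02,  1.02030798e-01, -7.12183706e+01]), 'force': array([ 0.47822232, -0.43176713,  0.60590123]), 'torque': array([-0.01693305, -0.02344266, -0.02344582]), 'gripper_width': 91.30518202261916}
top [[-1.95346098e-03  9.82140481e-01 -1.88138935e-01  2.32525427e+02]
 [-9.99986786e-01 -2.81317746e-03 -4.30267291e-03 -8.40176227e-01]
 [-4.75509746e-03  1.88128044e-01  9.82132999e-01  1.88515763e+03]
 [ 0.00000000e+00  0.00000000e+00  0.00000000e+00  1.00000000e+00]] [-0.22451998  0.          0.          0.          0.        ] 545.2302516724136
side [[-6.94785009e-01  4.76989645e-01 -5.38288649e-01 -1.88087352e+02]
 [-7.19056521e-01 -4.44849128e-01  5.33916635e-01  7.61512975e+02]
 [ 1.52154704e-02  7.58017237e-01  6.52057020e-01  1.07440530e+03]
 [ 0.00000000e+00  0.00000000e+00  0.00000000e+00  1.00000000e+00]] [-0.12019789  0.          0.          0.          0.        ] 493.22563359844906
```

View pics/top0.png

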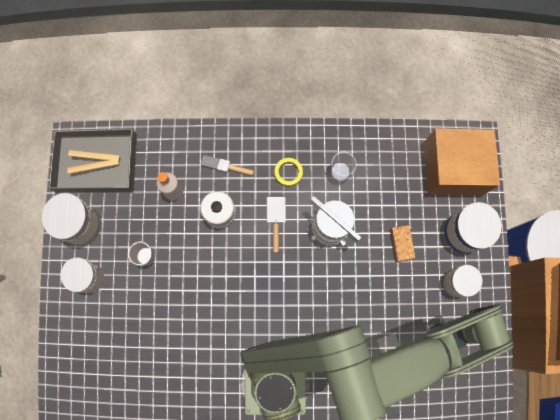

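View pics/side0.png

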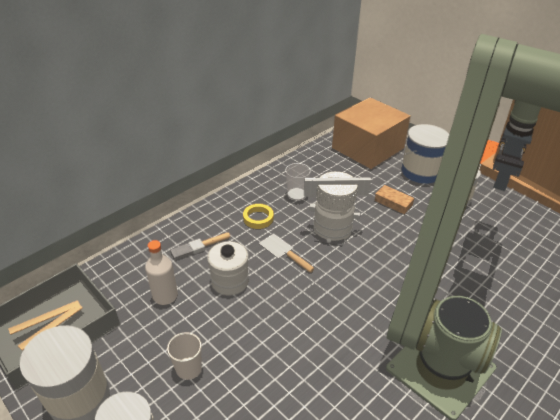

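```bash
python3 - <<'E'
from h import *
for n,(x,y,w,h) in (('top0',(290,150,100,110)),('side0',(280,150,110,110))):
    im=cv2.imread(f'pics/{n}.png')[y:y+h,x:x+w]
    cv2.imwrite(f'pics/{n}c.png',cv2.resize(im,None,fx=5.4,fy=5.4,interpolation=cv2.INTER_CUBIC))
f=np.load('pics/top0.npz'); f={k:f[k] for k in f}
uv=[(335,220),(325,215),(350,215),(325,210),(315,203),(355,235),(217,207),(403,243)]
print(pts(f,uv).round(1))
# bar: all points z in 195..208 in region
U,V=np.meshgrid(np.arange(295,385),np.arange(185,260)); uv=np.c_[U.ravel(),V.ravel()]
P=pts(f,uv); m=(P[:,2]>193)&(P[:,2]<215); Q=P[m]; print(m.sum(),Q[:,2].mean(),Q.mean(0))
c,(w,h),a=cv2.minAreaRect(Q[:,:2].astype(np.float32)); print(c,w,h,a)
e,v=np.linalg.eigh(np.cov(Q[:,:2].T)); print(v[:,1],np.degrees(np.arctan2(v[1,1],v[0,1])))
m=(P[:,2]>178)&(P[:,2]<191);print(m.sum(),cv2.minEnclosingCircle(P[m][:,:2].astype(np.float32)),P[m].mean(0))
print(np.histogram(P[:,2],bins=range(-10,230,10)))
E
```

```text
[[ 531.6 -192.5  196. ]
 [ 550.  -162.2  184.3]
 [ 550.8 -243.1  178.8]
 [ 561.9 -160.5  206.1]
 [ 586.4 -130.1  196.7]
 [ 483.4 -254.6  196.7]
 [ 588.1  187.7  128.9]
 [ 478.2 -446.3   36.1]]
299 199.47380113725708 [ 536.90165008 -194.52871435  199.47380114]
(534.33837890625, -186.8212890625) 192.3025360107422 90.91221618652344 29.6648006439209
[0.66705813 0.74500568] 48.15958642307521
841 ((533.4508666992188, -190.00485229492188), 96.71253204345703) [ 536.57784487 -192.93566767  184.09303111]
(array([2741, 2079,   82,   29,   10,    6,   31,   22,   19,   40,   69,
         17,    1,    7,   18,   33,   33,   40,  190,  720,  242,  125,
          0]), array([-10,   0,  10,  20,  30,  40,  50,  60,  70,  80,  90, 100, 110,
       120, 130, 140, 150, 160, 170, 180, 190, 200, 210, 220]))
```

View pics/top0c.png

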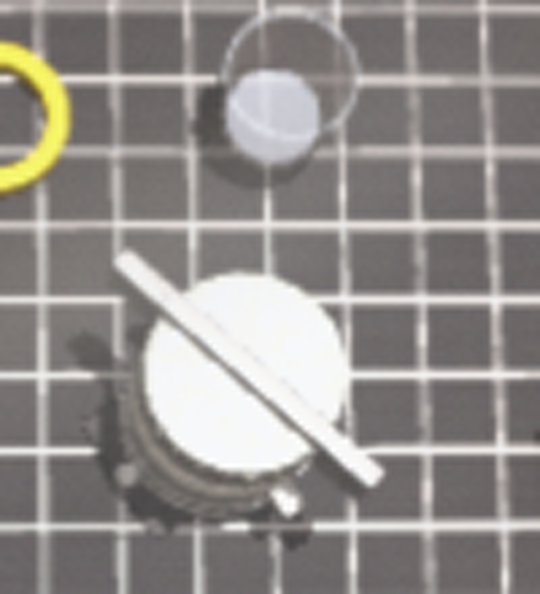

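View pics/side0c.png

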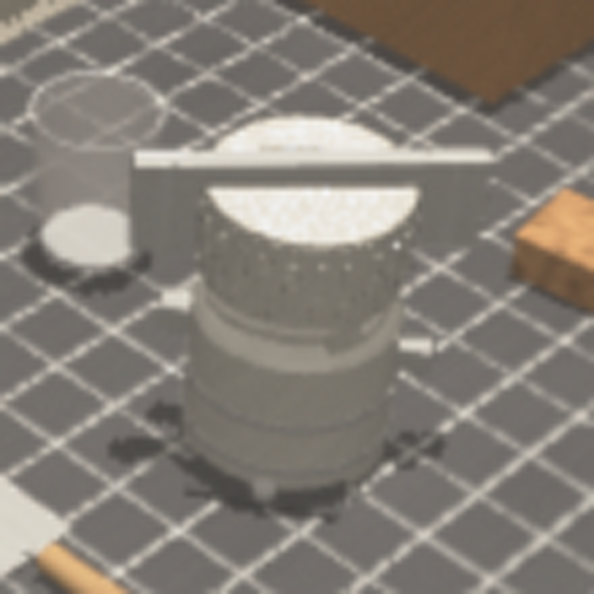

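```bash
python3 - <<'E'
from h import *
L=lambda n:{k:v for k,v in np.load(f'pics/{n}.npz').items()}
t=L('top0');s=L('side0')
c=lambda l,o:np.array(l)/5.4+o
A=ray(t,c([(122,257),(377,478)],(290,150)),201.5); print(A.round(1),A.mean(0),np.linalg.norm(A[0]-A[1]),np.degrees(np.arctan2(*(A[0]-A[1])[[1,0]])))
print('disc',ray(t,c([(247,372)],(290,150)),185.5))
B=ray(s,c([(136,156),(492,156)],(280,150)),201.5); print(B.round(1),B.mean(0),np.linalg.norm(B[0]-B[1]),np.degrees(np.arctan2(*(B[0]-B[1])[[1,0]])))
E1=ray(t,c([(287,500)],(290,150)),84);E2=ray(s,c([(178,298),(415,345)],(280,150)),84)
print(E1,E2,np.linalg.norm(E2[0]-E2[1]),E2.mean(0),np.degrees(np.arctan2(*(E2[0]-E2[1])[[1,0]])))
c0=A.mean(0);print(np.degrees(np.arctan2(*(c0-E1[0])[[1,0]])),np.linalg.norm(c0[:2]-E1[0,:2]))
E
```

```text
[[ 602.9 -122.4  201.5]
 [ 471.5 -268.8  201.5]] [ 537.18826939 -195.60398477  201.5       ] 196.79329217455256 48.088405062661096
disc [[ 537.08835652 -196.11973422  185.5       ]]
[[ 601.  -116.6  201.5]
 [ 467.  -262.1  201.5]] [ 534.02757603 -189.38191808  201.5       ] 197.78190303093493 47.34967590622472
[[ 474.71504257 -230.88911955   84.        ]] [[ 594.10991086 -152.65020111   84.        ]
 [ 471.99699138 -221.81401034   84.        ]] 140.33957963542196 [ 533.05345112 -187.23210572   84.        ] 29.526878869955873
29.457939446846883 71.74917982033953
```

servo_tool(
  motion=[15,15,20,0,0,0.05,38,25,25,20,0,0,0.05,38,25,25,20,0,0,0.05,38,25,25,20,0,0,0.05,38,25,25,10,0,0,0.05,38,25,25,0,0,0,0.05,38,25,25,0,0,0,0.05,38,25,25,0,0,0,0.05,38,25,25,0,0,0,0.05,38,15,15,0,0,0,0.056,38],
  newtons=20,
)

```text
time_s: 0.93
ee_pos: [416.9, -311.7, 292.7]
ee_rot: [-179.9, 0.0, -42.0]
force: [0.4, -0.5, 0.4]
gripper_width: 34.7
```

servo_tool(
  motion=[20,20,0,0,0,0,38,15,15,0,0,0,0,38,5,5,0,0,0,0,38,0,0,0,0,0,0,38,0,0,0,0,0,0,38],
)

```text
time_s: 1.35
ee_pos: [454.7, -274.7, 292.7]
ee_rot: [179.9, 0.0, -42.2]
force: [-0.5, -0.2, 0.3]
gripper_width: 34.9
```

```bash
python3 - <<'E'
from h import *
s=sensors.state();print(s['ee_pos'],s['ee_rot'],s['gripper_width'],s['force'],s['qpos'])
f=grab_frame('wrist');f['ep']=s['ee_pos'];f['er']=s['ee_rot'];save(f,'w1');print(f['T_tool_cam'],f['fx'])
E
```

```text
[ 454.66380045 -274.65421879  292.73681961] [ 1.79940152e+02  3.83992750e-02 -4.21947913e+01] 34.872714147005084 [-0.5177602  -0.19653616  0.30987459] [-3.23417679e+01  1.18344428e+01  8.57785210e+01 -5.28546624e-02
  8.24351135e+01  9.85998358e+00]
[[ 9.99999960e-01 -2.72285837e-04  7.41305339e-05  1.09071129e+00]
 [-2.43757777e-04 -9.65809606e-01 -2.59252282e-01 -7.29244577e+01]
 [ 1.42186706e-04  2.59252254e-01 -9.65809634e-01 -1.81483001e+02]
 [ 0.00000000e+00  0.00000000e+00  0.00000000e+00  1.00000000e+00]] 314.7060238025658
```

View pics/w1.png

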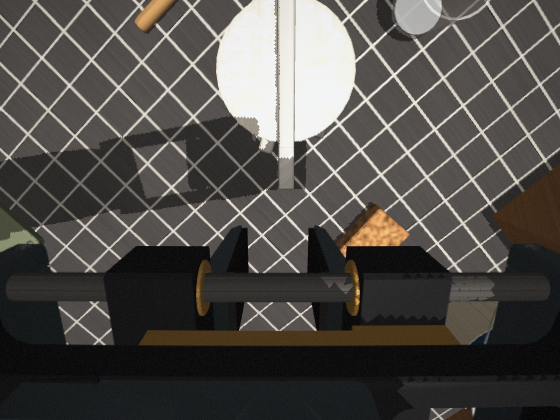

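```bash
cat >> h.py <<'E'
def L(n): return {k:v for k,v in np.load(f'pics/{n}.npz').items()}
def wext(f):
    from scipy.spatial.transform import Rotation as R
    T=np.eye(4);T[:3,:3]=R.from_euler('xyz',f['er'],degrees=True).as_matrix();T[:3,3]=f['ep']
    f['extrinsics']=T@np.array(f['T_tool_cam'],float);return f
E
python3 - <<'E'
from h import *
f=wext(L('w1'))
im=cv2.imread('pics/w1.png')[0:240,190:390];cv2.imwrite('pics/w1c.png',cv2.resize(im,None,fx=2.5,fy=2.5))
print(ray(f,[(287,189),(280,5),(295,5),(280,180),(294,180)],201.5).round(1))
print(ray(f,[(287,5),(287,185)],201.5).round(1))
print(pts(f,[(287,180),(287,5),(240,70)]).round(1))
a=ray(f,[(217,68),(356,68)],185.5);print(a,a.mean(0),np.linalg.norm(a[0]-a[1]))
E
```

```text
[[ 473.5 -267.9  201.5]
 [ 565.6 -156.6  201.5]
 [ 574.2 -164.3  201.5]
 [ 474.3 -257.8  201.5]
 [ 483.3 -266.1  201.5]]
[[ 569.6 -160.2  201.5]
 [ 475.8 -265.3  201.5]]
[[ 478.7 -262.1  200.5]
 [ 569.9 -160.   200.5]
 [ 510.8 -166.8  186.2]]
[[ 497.3914809  -152.27878247  185.5       ]
 [ 585.1557729  -231.74490268  185.5       ]] [ 541.2736269  -192.01184257  185.5       ] 118.3952499496645
```

View pics/w1c.png

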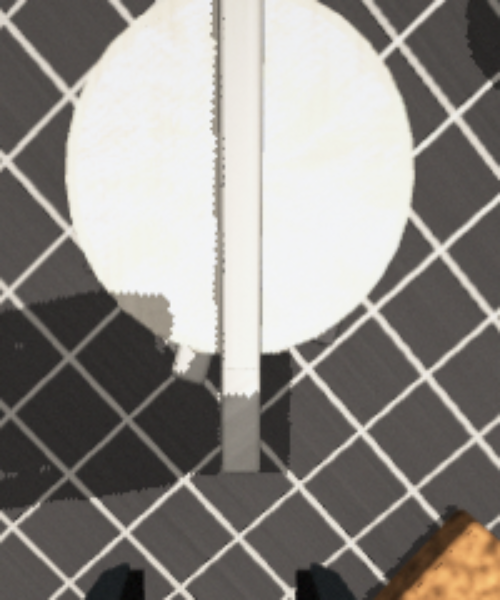

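```bash
python3 - <<'E'
from h import *
f=wext(L('w1'))
e=ray(f,[(190+188/2.5,360/2.5)],84);print(e,pts(f,[(265,144)]));d=np.array([539.5,-193.5])-e[0,:2];print(np.degrees(np.arctan2(d[1],d[0])),np.hypot(*d))
C=np.array([539.5,-193.5])
for th in (48,60,70,80,90,95,100,105,29.5,25): print(th,(C-84*np.array([np.cos(np.radians(th)),np.sin(np.radians(th))])).round(1), 'jaw yaw',th-90)
E
```

```text
[[ 477.49884503 -228.55628258   84.        ]] [[ 477.31890673 -228.39256099   84.00710119]]
29.48439875036754 71.22560049620672
48 [ 483.3 -255.9] jaw yaw -42
60 [ 497.5 -266.2] jaw yaw -30
70 [ 510.8 -272.4] jaw yaw -20
80 [ 524.9 -276.2] jaw yaw -10
90 [ 539.5 -277.5] jaw yaw 0
95 [ 546.8 -277.2] jaw yaw 5
100 [ 554.1 -276.2] jaw yaw 10
105 [ 561.2 -274.6] jaw yaw 15
29.5 [ 466.4 -234.9] jaw yaw -60.5
25 [ 463.4 -229. ] jaw yaw -65
```

servo_tool(
  motion=[10,6.5,0,0,0,0,38,10,6.5,0,0,0,0,38,8.3,5.5,0,0,0,0,38,0,0,-15,0,0,0,38,0,0,-20,0,0,0,38,0,0,-15,0,0,0,38,0,0,-15,0,0,0,38,0,0,-5,0,0,0,38,0,0,0,0,0,0,38],
)

```text
time_s: 2.15
ee_pos: [483.2, -255.3, 221.7]
ee_rot: [180.0, 0.2, -42.2]
force: [-0.2, -0.2, 0.1]
gripper_width: 34.5
```

```bash
python3 - <<'E'
from h import *
s=sensors.state();print(s['ee_pos'],s['ee_rot'],s['gripper_width'],s['force'])
f=grab_frame('wrist');f['ep']=s['ee_pos'];f['er']=s['ee_rot'];save(f,'w2')
E
```

```text
[ 483.20911636 -255.3036359   221.71773054] [ 1.79966318e+02  1.64028451e-01 -4.22129818e+01] 34.53248090588806 [-0.22525672 -0.24143132  0.12131727]
```

View pics/w2.png

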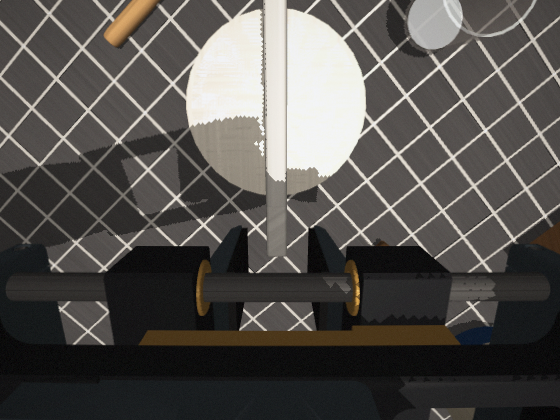

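The bar end (about column 277, row 255) lies centred between the fingertips (columns 247 and 312), so I descend.

servo_tool(
  motion=[0,0,-12,0,0,0,38,0,0,-12,0,0,0,38,0,0,-12,0,0,0,38,0,0,-6,0,0,0,38,0,0,0,0,0,0,38],
)

```text
time_s: 2.62
ee_pos: [483.3, -255.8, 180.7]
ee_rot: [180.0, 0.1, -42.2]
force: [-0.2, 0.3, -0.3]
gripper_width: 34.4
```

```bash
cat > arc.py <<'E'
import numpy as np,sys
a,b,n=map(float,sys.argv[1:4]);C=np.array([539.5,-193.5])
t=np.radians(np.linspace(a,b,int(n)+1));P=C-84*np.c_[np.cos(t),np.sin(t)]
print(np.diff(P,axis=0).round(1).tolist(),np.diff(t)[0].round(4),P[-1])
E
python3 arc.py 48 78 10; python3 arc.py 78 108 10
```

```text
[[3.3, -2.9], [3.5, -2.7], [3.6, -2.5], [3.7, -2.3], [3.9, -2.1], [4.0, -1.9], [4.1, -1.7], [4.1, -1.5], [4.2, -1.2], [4.3, -1.0]] 0.0524 [ 522.03541797 -275.66439846]
[[4.3, -0.8], [4.4, -0.6], [4.4, -0.3], [4.4, -0.1], [4.4, 0.1], [4.4, 0.3], [4.4, 0.6], [4.3, 0.8], [4.3, 1.0], [4.2, 1.2]] 0.0524 [ 565.45742753 -273.38874737]
```

servo_tool(
  motion=[3.3,-2.9,0,0,0,0.0524,38,3.5,-2.7,0,0,0,0.0524,38,3.6,-2.5,0,0,0,0.0524,38,3.7,-2.3,0,0,0,0.0524,38,3.9,-2.1,0,0,0,0.0524,38,4.0,-1.9,0,0,0,0.0524,38,4.1,-1.7,0,0,0,0.0524,38,4.1,-1.5,0,0,0,0.0524,38,4.2,-1.2,0,0,0,0.0524,38,4.3,-1.0,0,0,0,0.0524,38],
)

```text
time_s: 3.45
ee_pos: [522.6, -275.6, 182.3]
ee_rot: [-180.0, -0.0, -12.1]
force: [-0.8, -0.4, 0.4]
gripper_width: 34.8
```

```bash
python3 - <<'E'
from h import *
s=sensors.state();print(s['ee_pos'],s['ee_rot'],s['gripper_width'],s['force'])
f=grab_frame('wrist');f['ep']=s['ee_pos'];f['er']=s['ee_rot'];save(f,'w3');f=wext(f)
print(pts(f,[(230,120),(330,120)]))
E
```

```text
[ 522.56032327 -275.60209873  182.33506769] [-1.79983547e+02 -4.69374449e-02 -1.20684909e+01] 34.77966862944245 [-0.83442372 -0.38847119  0.4259464 ]
[[ 513.61851078 -197.30032585  185.1698577 ]
 [ 567.25119908 -208.74155324  184.69530235]]
```

View pics/w3.png

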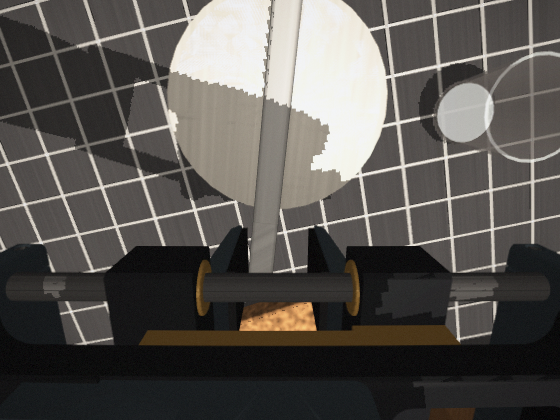

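The lid (top at z 185, still high) is following the left finger, with the bar lagging about 7°. I keep turning it backward.

servo_tool(
  motion=[4.3,-0.8,0,0,0,0.0524,38,4.4,-0.6,0,0,0,0.0524,38,4.4,-0.3,0,0,0,0.0524,38,4.4,-0.1,0,0,0,0.0524,38,4.4,0.1,0,0,0,0.0524,38,4.4,0.3,0,0,0,0.0524,38,4.4,0.6,0,0,0,0.0524,38,0,0,0,0,0,0,38],
)

```text
time_s: 4.17
ee_pos: [554.1, -276.7, 182.1]
ee_rot: [179.9, -0.1, 8.8]
force: [-0.2, 0.5, 0.5]
gripper_width: 34.8
```

```bash
python3 - <<'E'
from h import *
s=sensors.state();print(s['ee_pos'],s['ee_rot'],s['gripper_width'],s['force'])
f=grab_frame('wrist');f['ep']=s['ee_pos'];f['er']=s['ee_rot'];save(f,'w4');f=wext(f)
print(pts(f,[(230,120),(330,120)]))
E
```

```text
[ 554.05149467 -276.73486005  182.11537841] [ 1.79922851e+02 -1.24398395e-01  8.82559594e+00] 34.78649442506911 [-0.16668811  0.53655484  0.45712423]
[[ 516.01136572 -207.19180121  174.13771522]
 [ 573.35579023 -198.26747765  174.17280554]]
```

View pics/w4.png

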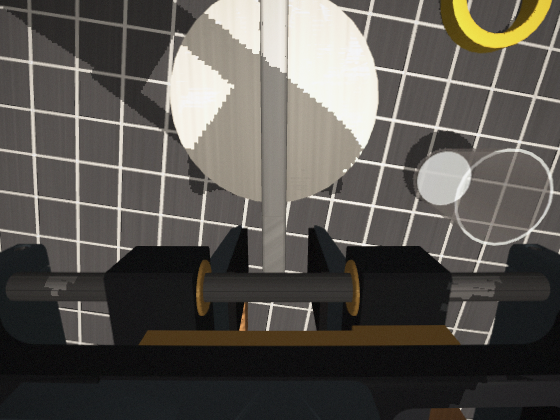

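Lid top has fallen from 185 to 174 mm, so the lid is in the thread start (origin about 168 mm). Now turning forward.

```bash
python3 arc.py 99 69 10; python3 arc.py 69 39 10;python3 arc.py 39 18 7
```

```text
[[-4.4, -0.6], [-4.4, -0.3], [-4.4, -0.1], [-4.4, 0.1], [-4.4, 0.3], [-4.4, 0.6], [-4.3, 0.8], [-4.3, 1.0], [-4.2, 1.2], [-4.1, 1.5]] -0.0524 [ 509.39709224 -271.92075583]
[[-4.1, 1.7], [-4.0, 1.9], [-3.9, 2.1], [-3.7, 2.3], [-3.6, 2.5], [-3.5, 2.7], [-3.3, 2.9], [-3.2, 3.0], [-3.0, 3.2], [-2.9, 3.3]] -0.0524 [ 474.21973924 -246.36291285]
[[-2.7, 3.5], [-2.5, 3.6], [-2.3, 3.7], [-2.1, 3.9], [-1.9, 4.0], [-1.7, 4.1], [-1.5, 4.1]] -0.0524 [ 459.61125263 -219.45742753]
```

servo_tool(
  motion=[-4.4,-0.6,0,0,0,-0.0524,38,-4.4,-0.3,0,0,0,-0.0524,38,-4.4,-0.1,0,0,0,-0.0524,38,-4.4,0.1,0,0,0,-0.0524,38,-4.4,0.3,0,0,0,-0.0524,38,-4.4,0.6,0,0,0,-0.0524,38,-4.3,0.8,0,0,0,-0.0524,38,-4.3,1.0,0,0,0,-0.0524,38,-4.2,1.2,0,0,0,-0.0524,38,-4.1,1.5,0,0,0,-0.0524,38],
)

```text
time_s: 5.05
ee_pos: [509.3, -272.2, 181.9]
ee_rot: [180.0, -0.1, -21.5]
force: [0.1, -0.3, -0.5]
gripper_width: 34.4
```

```bash
python3 - <<'E'
from h import *
s=sensors.state();print(s['ee_pos'],s['ee_rot'],s['gripper_width'],s['force'])
f=grab_frame('wrist');f['ep']=s['ee_pos'];f['er']=s['ee_rot'];save(f,'w5');f=wext(f)
print(pts(f,[(230,120),(330,120)]))
E
```

```text
[ 509.2976399  -272.20881642  181.85778066] [ 1.79982328e+02 -7.24089897e-02 -2.14921423e+01] 34.44129591441184 [ 0.08359365 -0.28481221 -0.50861608]
[[ 512.09460476 -192.72045283  174.31289623]
 [ 565.83336906 -213.87350636  175.41474981]]
```

View pics/w5.png

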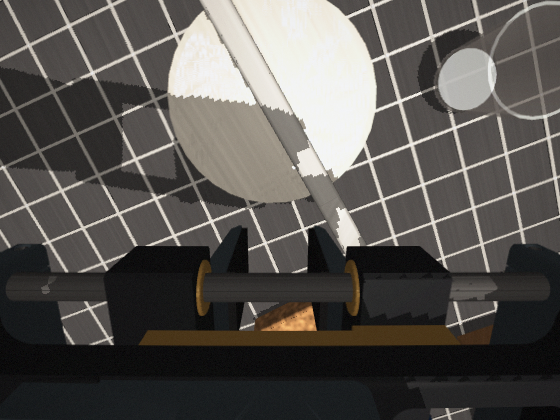

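```bash
python3 - <<'E'
from h import *
a=[]
for n in('w4','w5'):
    im=cv2.imread(f'pics/{n}.png')[190:340,190:390];a.append(cv2.resize(im,None,fx=2,fy=2))
    f=wext(L(n))
    for v in (150,200,235,243): 
        row=[]
        for u in range(200,390,8):
            p=pts(f,[(u,v)])[0]; row.append((u,*p.round(0).astype(int)))
        print(n,v,[r for r in row if r[3]>100])
cv2.imwrite('pics/zz.png',np.hstack(a))
f=grab_frame('side');save(f,'s5')
im=cv2.imread('pics/s5.png')[130:270,270:400];cv2.imwrite('pics/s5c.png',cv2.resize(im,None,fx=4,fy=4))
E
```

```text
w4 150 [(200, np.int64(500), np.int64(-227), np.int64(175)), (208, np.int64(505), np.int64(-226), np.int64(175)), (216, np.int64(510), np.int64(-226), np.int64(174)), (224, np.int64(515), np.int64(-225), np.int64(175)), (232, np.int64(519), np.int64(-224), np.int64(175)), (240, np.int64(524), np.int64(-223), np.int64(175)), (248, np.int64(529), np.int64(-223), np.int64(174)), (256, np.int64(533), np.int64(-222), np.int64(175)), (264, np.int64(538), np.int64(-220), np.int64(190)), (272, np.int64(543), np.int64(-219), np.int64(189)), (280, np.int64(547), np.int64(-219), np.int64(190)), (288, np.int64(552), np.int64(-219), np.int64(175)), (296, np.int64(557), np.int64(-218), np.int64(175)), (304, np.int64(561), np.int64(-217), np.int64(175)), (312, np.int64(566), np.int64(-217), np.int64(174)), (320, np.int64(571), np.int64(-216), np.int64(173)), (328, np.int64(575), np.int64(-215), np.int64(175)), (336, np.int64(580), np.int64(-215), np.int64(175)), (344, np.int64(585), np.int64(-214), np.int64(174)), (352, np.int64(590), np.int64(-213), np.int64(174)), (360, np.int64(594), np.int64(-2
[... 3086 characters left out ...]
)), (336, np.int64(546), np.int64(-276), np.int64(190)), (344, np.int64(550), np.int64(-277), np.int64(191)), (352, np.int64(554), np.int64(-279), np.int64(190)), (360, np.int64(559), np.int64(-281), np.int64(190))]
w5 243 [(224, np.int64(492), np.int64(-247), np.int64(221)), (232, np.int64(496), np.int64(-248), np.int64(221)), (240, np.int64(499), np.int64(-251), np.int64(217)), (312, np.int64(532), np.int64(-265), np.int64(215)), (320, np.int64(536), np.int64(-265), np.int64(220)), (328, np.int64(539), np.int64(-266), np.int64(220)), (344, np.int64(549), np.int64(-282), np.int64(190)), (352, np.int64(553), np.int64(-284), np.int64(190)), (360, np.int64(557), np.int64(-285), np.int64(192))]
```

View pics/zz.png

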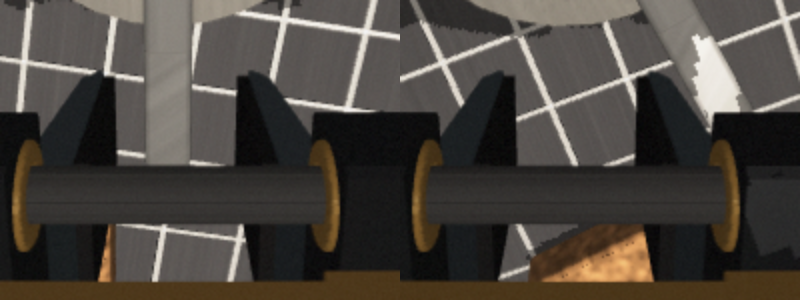

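View pics/s5c.png

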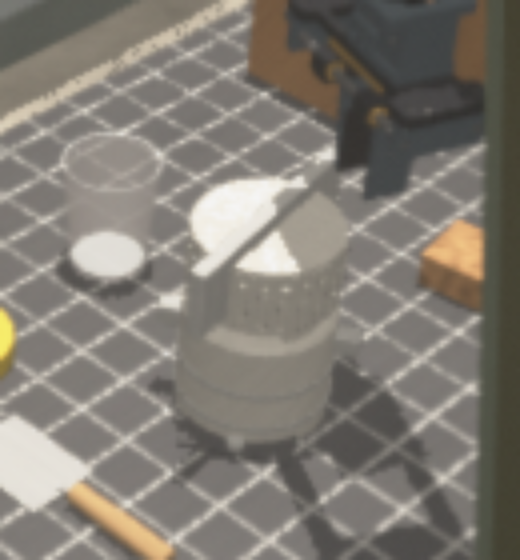

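```bash
python3 - <<'E'
from h import *
f=L('s5');c=lambda l:np.array(l)/4+np.array((270,130))
for q in [(350,160),(352,150),(350,130),(345,164),(385,190),(380,185),(400,180),(390,150),(325,160),(315,170)]: print(q,pts(f,c([q])).round(0))
for fr in ('top',):
    t=grab_frame('top');save(t,'t5')
im=cv2.imread('pics/t5.png')[170:290,280:400];cv2.imwrite('pics/t5c.png',cv2.resize(im,None,fx=5,fy=5))
im=cv2.imread('pics/s5.png')[130:210,320:400];cv2.imwrite('pics/s5d.png',cv2.resize(im,None,fx=7,fy=7))
E
```

```text
(350, 160) [[ 526. -271.  199.]]
(352, 150) [[ 524. -268.  211.]]
(350, 130) [[ 527. -266.  228.]]
(345, 164) [[ 528. -267.  196.]]
(385, 190) [[ 482. -258.  200.]]
(380, 185) [[ 489. -260.  200.]]
(400, 180) [[ 479. -271.  205.]]
(390, 150) [[ 447. -203.  282.]]
(325, 160) [[ 548. -269.  188.]]
(315, 170) [[ 543. -251.  190.]]
```

View pics/t5c.png

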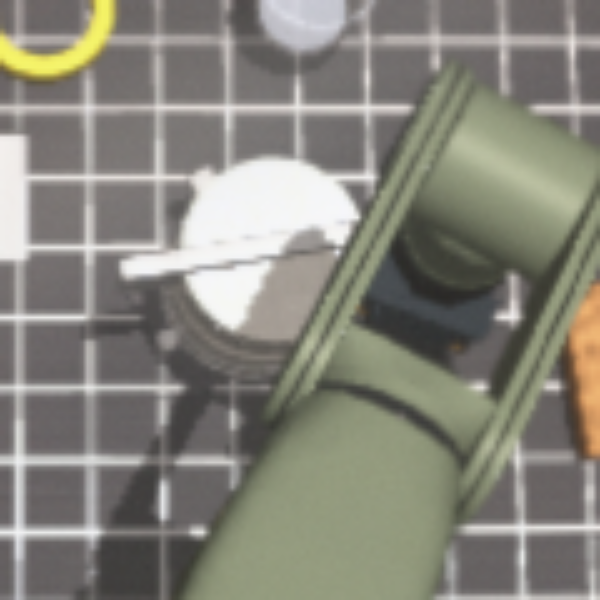

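View pics/s5d.png

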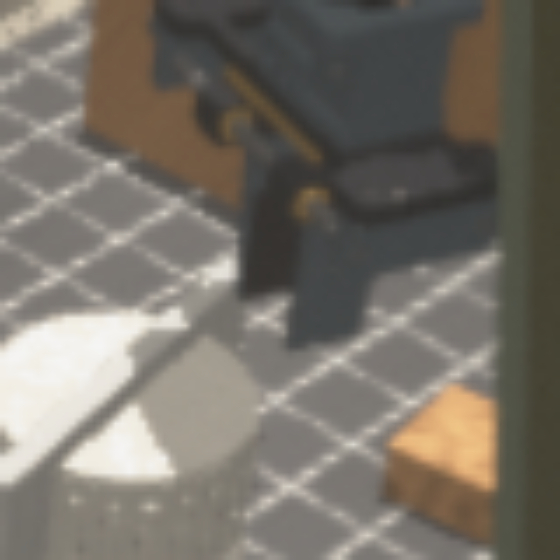

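```bash
python3 - <<'E'
from h import *
f=wext(L('w5'));s=L('s5')
U,V=np.meshgrid(np.arange(200,350),np.arange(222,345));P=pts(f,np.c_[U.ravel(),V.ravel()])
uu=U.ravel();vv=V.ravel()
m=(P[:,2]>192)&(P[:,2]<400);o=np.argsort(P[m][:,2])[:8];print(np.c_[uu[m][o],vv[m][o],P[m][o]].round(0))
for q in [(150,260),(160,250),(280,285),(200,260),(230,255),(300,330),(380,250),(430,250)]: print(q,pts(f,[q]).round(0))
U,V=np.meshgrid(np.arange(350,390),np.arange(150,185));P=pts(s,np.c_[U.ravel(),V.ravel()])
m=(P[:,2]>150)&(np.hypot(P[:,0]-509,P[:,1]+272)<60);o=np.argsort(P[m][:,2])[:10];print(np.c_[U.ravel()[m][o],V.ravel()[m][o],P[m][o]].round(0))
E
```

```text
[[ 335.  222.  548. -267.  192.]
 [ 248.  272.  489. -278.  192.]
 [ 344.  242.  549. -281.  192.]
 [ 343.  223.  552. -269.  192.]
 [ 349.  223.  555. -271.  192.]
 [ 248.  271.  490. -277.  192.]
 [ 343.  242.  548. -280.  192.]
 [ 342.  232.  549. -274.  192.]]
(150, 260) [[ 492. -225.  286.]]
(160, 250) [[ 493. -225.  279.]]
(280, 285) [[ 522. -243.  289.]]
(200, 260) [[ 505. -230.  286.]]
(230, 255) [[ 497. -249.  235.]]
(300, 330) [[ 474. -439.   35.]]
(380, 250) [[ 551. -248.  280.]]
(430, 250) [[ 659. -415.   -0.]]
[[ 353.  179.  544. -279.  151.]
 [ 353.  178.  542. -276.  157.]
 [ 353.  177.  545. -278.  158.]
 [ 354.  177.  542. -280.  159.]
 [ 352.  178.  541. -269.  161.]
 [ 354.  176.  543. -281.  162.]
 [ 352.  177.  543. -271.  163.]
 [ 355.  174.  547. -290.  163.]
 [ 354.  175.  545. -283.  164.]
 [ 351.  178.  541. -263.  164.]]
```

The fingers passed over the bar. Wrist and side depths both put the visible tips at about z 192–198 with the TCP at 182, which is higher than the 19 mm spec implies. The lid hasn't moved (97–98°, bar top 190). I'll go back above the bar, look, then descend deeper.

servo_tool(
  motion=[0,0,12,0,0,0,38,0,0,12,0,0,0,38,8.3,-2.7,0,0,0,0.1,38,8.6,-1.8,0,0,0,0.1,38,8.8,-0.9,0,0,0,0.1,38,8.8,0,0,0,0,0.1,38,8.8,0.9,0,0,0,0.1,38,0,0,0,0,0,0,38],
)

```text
time_s: 5.87
ee_pos: [554.5, -276.6, 205.1]
ee_rot: [180.0, -0.1, 7.6]
force: [-0.1, -0.6, 1.0]
gripper_width: 34.8
```

```bash
python3 - <<'E'
from h import *
s=sensors.state();print(s['ee_pos'],s['ee_rot'],s['gripper_width'],s['force'])
f=grab_frame('wrist');f['ep']=s['ee_pos'];f['er']=s['ee_rot'];save(f,'w6');f=wext(f)
print(pts(f,[(230,120),(330,120)]))
E
```

```text
[ 554.46353473 -276.60250529  205.06756851] [ 1.79971201e+02 -8.37603642e-02  7.58374074e+00] 34.82550740365984 [-0.13169171 -0.59145971  1.03885856]
[[ 514.82121084 -206.37379061  175.51718527]
 [ 579.17180911 -197.76340906  173.96125947]]
```

View pics/w6.png

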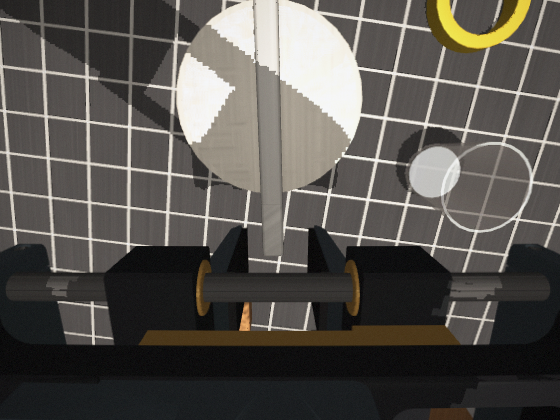

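Bar end (272, 255) is between the tips again; descending to TCP z ≈ 149.

servo_tool(
  motion=[-2,0,-8,0,0,0.02,38,0,0,-8,0,0,0,38,0,0,-8,0,0,0,38,0,0,-8,0,0,0,38,0,0,-8,0,0,0,38,0,0,0,0,0,0,38],
)

```text
time_s: 6.42
ee_pos: [549.5, -275.9, 162.6]
ee_rot: [-179.9, 0.2, 8.6]
force: [-0.2, -0.7, -0.4]
gripper_width: 34.6
```

servo_tool(
  motion=[0,0,-8,0,0,0,38,0,0,-8,0,0,0,38,0,0,0,0,0,0,38],
)

```text
time_s: 6.67
ee_pos: [549.9, -276.0, 147.2]
ee_rot: [-179.9, 0.1, 8.6]
force: [-0.0, -0.2, -0.4]
gripper_width: 34.6
```

```bash
python3 - <<'E'
from h import *
s=sensors.state();print(s['ee_pos'],s['ee_rot'],s['gripper_width'],s['force'])
f=grab_frame('wrist');f['ep']=s['ee_pos'];f['er']=s['ee_rot'];save(f,'w7');f=wext(f)
print(pts(f,[(210,120),(340,120)]))
f=grab_frame('side');save(f,'s7')
a=cv2.resize(cv2.imread('pics/s7.png')[130:270,270:400],None,fx=4,fy=4)[:,:500];b=cv2.imread('pics/w7.png')
cv2.imwrite('pics/s7c.png',cv2.resize(np.hstack([a[:420],b]),None,fx=.75,fy=.75))
E
```

```text
[ 549.88612286 -276.02998732  147.16802139] [-1.79894692e+02  1.42093886e-01  8.57691055e+00] 34.63761231681252 [-0.04757111 -0.20601805 -0.39521316]
[[ 507.8349234  -207.44528571  174.04357532]
 [ 568.81983746 -198.24059785  174.07562929]]
```

View pics/s7c.png

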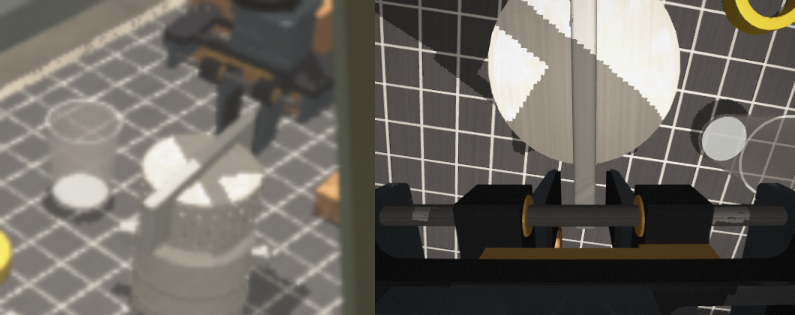

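Fingers now straddle the bar well below its top, and the lid is still at the thread start. Turning forward, with a check partway.

servo_tool(
  motion=[-4.4,-0.4,0,0,0,-0.0524,38,-4.4,-0.3,0,0,0,-0.0524,38,-4.4,-0.1,0,0,0,-0.0524,38,-4.4,0.1,0,0,0,-0.0524,38,-4.4,0.3,0,0,0,-0.0524,38,-4.4,0.6,0,0,0,-0.0524,38,0,0,0,0,0,0,38],
)

```text
time_s: 7.35
ee_pos: [524.1, -276.3, 149.7]
ee_rot: [180.0, -0.0, -9.5]
force: [0.1, 0.5, -0.6]
gripper_width: 34.5
```

```bash
python3 - <<'E'
from h import *
s=sensors.state();print(s['ee_pos'],s['ee_rot'],s['gripper_width'],s['force'])
f=grab_frame('wrist');f['ep']=s['ee_pos'];f['er']=s['ee_rot'];save(f,'w8');f=wext(f)
print(pts(f,[(210,120),(340,120)]))
E
```

```text
[ 524.06701788 -276.32646277  149.65262004] [ 1.79984413e+02 -3.03102656e-02 -9.49053371e+00] 34.47465940609954 [ 0.14972086  0.48491991 -0.56566684]
[[ 505.20210606 -197.73760723  174.46483333]
 [ 566.84327228 -208.02845374  174.17196378]]
```

View pics/w8.png

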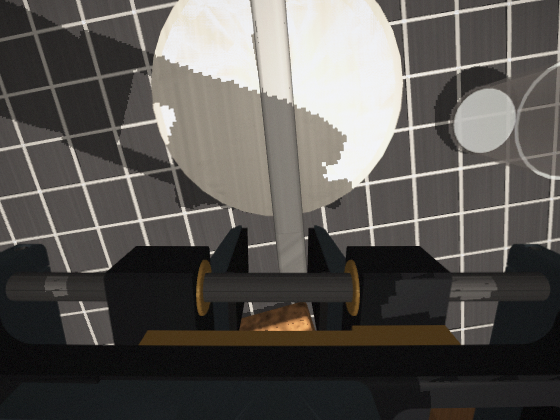

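The bar is following inside the fingers. Continuing.

servo_tool(
  motion=[-4.3,0.9,0,0,0,-0.0524,38,-4.3,1.1,0,0,0,-0.0524,38,-4.2,1.3,0,0,0,-0.0524,38,-4.1,1.5,0,0,0,-0.0524,38,-4.1,1.7,0,0,0,-0.0524,38,-4.0,1.9,0,0,0,-0.0524,38,-3.9,2.1,0,0,0,-0.0524,38,-3.7,2.3,0,0,0,-0.0524,38,-3.6,2.5,0,0,0,-0.0524,38,-3.5,2.7,0,0,0,-0.0524,38],
)

```text
time_s: 8.23
ee_pos: [485.2, -258.5, 149.4]
ee_rot: [-180.0, -0.1, -39.5]
force: [1.6, 0.4, -0.3]
gripper_width: 34.5
```

```bash
python3 - <<'E'
from h import *
s=sensors.state();print(s['ee_pos'],s['ee_rot'],s['gripper_width'],s['force'])
f=grab_frame('wrist');f['ep']=s['ee_pos'];f['er']=s['ee_rot'];save(f,'w9');f=wext(f)
print(pts(f,[(210,120),(340,120)]))
E
python3 arc.py 50 20 10
```

```text
[ 485.22584122 -258.51950611  149.37698105] [-1.79988601e+02 -7.96513440e-02 -3.95183984e+01] 34.54977168812943 [ 1.55247243  0.38013078 -0.30413805]
[[ 508.0539782  -180.1773634   170.0014309 ]
 [ 557.51197198 -220.96132696  170.08255238]]
[[-3.3, 2.9], [-3.1, 3.1], [-3.0, 3.2], [-2.8, 3.4], [-2.6, 3.5], [-2.4, 3.7], [-2.2, 3.8], [-2.0, 3.9], [-1.8, 4.0], [-1.6, 4.1]] -0.0524 [ 460.56581985 -222.22969204]
```

View pics/w9.png

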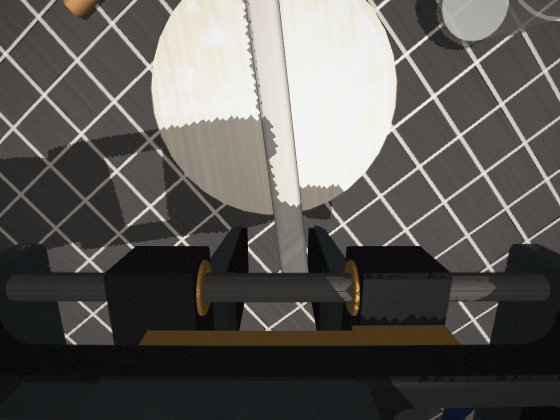

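Descending (lid top 170). Next 8 rows bring the tool near 26°.

servo_tool(
  motion=[-3.3,2.9,0,0,0,-0.0524,38,-3.1,3.1,0,0,0,-0.0524,38,-3.0,3.2,0,0,0,-0.0524,38,-2.8,3.4,0,0,0,-0.0524,38,-2.6,3.5,0,0,0,-0.0524,38,-2.4,3.7,0,0,0,-0.0524,38,-2.2,3.8,0,0,0,-0.0524,38,-2.0,3.9,0,0,0,-0.0524,38,0,0,0,0,0,0,38],
)

```text
time_s: 9.03
ee_pos: [463.4, -230.5, 149.3]
ee_rot: [-180.0, -0.0, -63.4]
force: [0.3, 0.1, -0.5]
gripper_width: 34.6
```

```bash
cat > look.py <<'E'
from h import *
import sys
n=sys.argv[1]
s=sensors.state();print(s['time_s'],s['ee_pos'],s['ee_rot'],s['gripper_width'],s['force'])
f=grab_frame('wrist');f['ep']=s['ee_pos'];f['er']=s['ee_rot'];save(f,n);f=wext(f)
print(pts(f,[(200,120),(210,110),(340,120),(350,110)]))
U,V=np.meshgrid(np.arange(150,400),np.arange(0,225));P=pts(f,np.c_[U.ravel(),V.ravel()])
m=(P[:,2]>179)&(P[:,2]<188);Q=P[m];e,v=np.linalg.eigh(np.cov(Q[:,:2].T));print(m.sum(),Q.mean(0),'bar angle',np.degrees(np.arctan2(v[1,1],v[0,1]))%180)
E
python3 look.py w10
```

```text
9.0333 [ 463.43391268 -230.49546273  149.3492669 ] [-1.79986658e+02 -1.51742257e-02 -6.33833596e+01] 34.558844288695944 [ 0.34609924  0.08873418 -0.54691944]
[[ 513.82462658 -162.61043085  166.15310855]
 [ 520.55875588 -165.33345408  166.81411442]
 [ 545.47215683 -225.77613142  166.44457773]
 [ 551.9441683  -227.8732552   166.44432618]]
6914 [ 534.18442526 -195.75996487  182.49689393] bar angle 33.262068324805256
```

servo_tool(
  motion=[-1.3,2.6,0,0,0,-0.035,38,-1.2,2.6,0,0,0,-0.035,38,-1.1,2.7,0,0,0,-0.035,38,0,0,0,0,0,0,38],
)

```text
time_s: 9.42
ee_pos: [462.4, -227.8, 150.5]
ee_rot: [-179.9, -0.7, -69.3]
force: [1.8, -11.8, -1.1]
gripper_width: 34.5
```

```bash
python3 look.py w11
```

```text
9.4167 [ 462.35516431 -227.79566982  150.52760837] [-179.89153507   -0.70632757  -69.26937617] 34.451563218635435 [  1.82143221 -11.7702339   -1.07700876]
[[ 519.38138617 -165.03389247  166.28533637]
 [ 525.8185103  -168.40130273  166.82588089]
 [ 544.38928797 -231.17360043  168.56048324]
 [ 550.66100929 -234.02253306  168.09850234]]
6974 [ 533.98718523 -194.18059554  183.1647204 ] bar angle 31.676418263231454
```

Hard stop felt (12 N). Back off to centre the bar between fingers, then look.

servo_tool(
  motion=[1.1,-2.7,0,0,0,0.035,38,1.2,-2.6,0,0,0,0.035,38,1.7,-3.2,0,0,0,0.035,38,1.8,-3.0,0,0,0,0.035,38,0,0,0,0,0,0,38],
)

```text
time_s: 9.88
ee_pos: [466.3, -235.2, 149.2]
ee_rot: [-180.0, -0.1, -61.3]
force: [-0.2, -0.4, 0.2]
gripper_width: 35.2
```

```bash
python3 look.py w12
```

```text
9.8833 [ 466.31092364 -235.22828723  149.20662602] [-1.79973521e+02 -5.69962352e-02 -6.13322963e+01] 35.15236885743548 [-0.17455229 -0.41704405  0.15928955]
[[ 514.10686411 -165.39873758  165.0541113 ]
 [ 521.00803957 -168.00882017  166.30396243]
 [ 548.05218815 -227.53331532  166.71266242]
 [ 554.72246635 -229.56480251  165.73029006]]
6897 [ 534.60441003 -195.9197932   182.46517226] bar angle 31.75572749641364
```

View pics/w12.png

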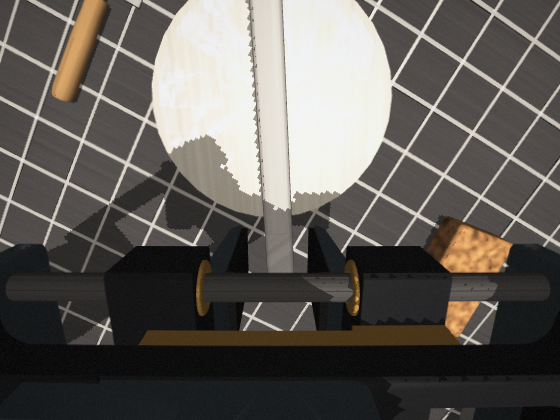

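Bar centred and free. Rise straight up, then move away for a final look.

servo_tool(
  motion=[0,0,10,0,0,0,38,0,0,15,0,0,0,38,0,0,20,0,0,0,38,0,0,25,0,0,0,38,0,0,25,0,0,0,38,0,0,25,0,0,0,38,0,-20,10,0,0,0,38,0,0,0,0,0,0,38,0,0,0,0,0,0,38],
)

```text
time_s: 10.68
ee_pos: [465.6, -254.6, 279.9]
ee_rot: [-179.9, -0.1, -61.5]
force: [-0.3, 1.1, 0.2]
gripper_width: 34.6
```

```bash
python3 look.py w13
```

```text
10.6833 [ 465.60028301 -254.55635287  279.90380035] [-1.79941984e+02 -5.93726479e-02 -6.15167120e+01] 34.61249388918367 [-0.33757043  1.12856913  0.17095523]
[[ 5.00581901e+02 -1.57046446e+02  1.66156133e+02]
 [ 5.12825770e+02 -1.61599706e+02  1.67693995e+02]
 [ 5.78359308e+02 -2.95509333e+02 -7.21276444e-02]
 [ 5.96852556e+02 -3.00970949e+02 -1.01952059e+00]]
3519 [ 534.63665254 -195.98977074  182.48207026] bar angle 31.76983701919596
```

View pics/w13.png

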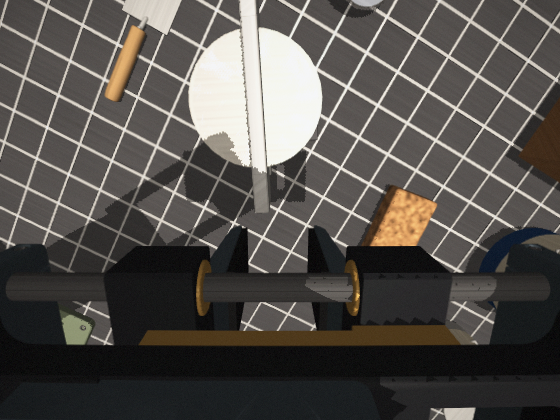

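```bash
python3 - <<'E'
from h import *
f=wext(L('w13'))
im=cv2.imread('pics/w13.png')[130:230,210:330];cv2.imwrite('pics/w13c.png',cv2.resize(im,None,fx=5,fy=5))
U,V=np.meshgrid(np.arange(230,320),np.arange(140,225));P=pts(f,np.c_[U.ravel(),V.ravel()])
m=(P[:,2]>80)&(P[:,2]<88);print(m.sum(),P[m].mean(0),np.ptp(P[m],axis=0),U.ravel()[m].min(),U.ravel()[m].max())
b=ray(f,[(262,212),(249,2)],183);print(b)
U,V=np.meshgrid(np.arange(150,350),np.arange(0,215));P=pts(f,np.c_[U.ravel(),V.ravel()])
m=(P[:,2]>163)&(P[:,2]<171);Q=P[m];A=np.c_[Q[:,:2]-[539,-193],np.ones(len(Q))];print('plane',np.linalg.lstsq(A,Q[:,2],rcond=None)[0],cv2.minEnclosingCircle(Q[:,:2].astype(np.float32)))
E
```

```text
21 [ 479.59359098 -237.96451602   82.64006617] [8.46160236 6.10171958 3.56064863] 269 271
[[ 455.3842426  -245.222682    183.        ]
 [ 601.92516019 -156.39633414  183.        ]]
plane [2.90898293e-04 7.56521722e-04 1.66652732e+02] ((537.6309814453125, -202.15267944335938), 84.03688049316406)
```

View pics/w13c.png

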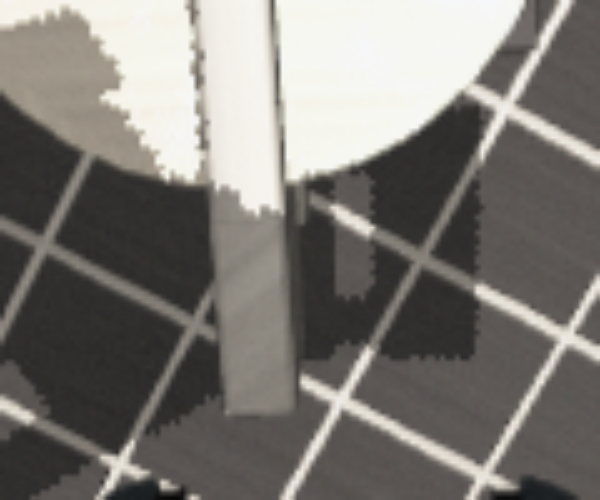

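```bash
python3 -c "
from h import *
print(env.job_done())"
```

```text
the job is handed in; nothing more can be done
None
```

I turned the lid backward until it dropped into the thread start. I then turned it forward to its stop, where the push rose to about 12 N, and handed the job in at about 11 s.

**Drop into the thread:** the top plate fell from 185 to about 174 mm above the bench. That puts the lid's origin at about 168 mm, so the drop was clear.

**Final checks, gripper clear above the lid:**
- **Height:** top plate at 166.7 mm, so the origin is at about 160.7 mm. Home is 161 mm.
- **Level:** tilt is below 0.001 rad by a plane fit.
- **Bar angle:** about 31.6°, against the pot's ears at about 29.5°. That is 2° (0.04 rad) apart, and the limit is 0.2 rad.
- **Ear:** only a sliver of the ear shows beside the bar, as expected with the bar over it.

**What went wrong:** on the first forward turn the fingers passed over the bar without moving the lid. Both cameras showed the fingertips about 30 mm higher than the stated 19 mm ahead of the TCP. I went back over the bar and lowered the gripper about 35 mm further, and the second forward turn worked.

**Not measured:** I did not measure the lid's centring on its axis in the last view. I saw no contact with the other pot or the bystanders, but did not check their positions afterward. The push at the stop was also above the suggested 2 to 6 N.

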